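# Post the bit case into the dust-tight box and clamp its lid

### The arm

A 6-joint arm with a two-finger parallel gripper is mounted at the origin on the work surface. World frame = base frame: x ahead of the robot, y to its left, z up, the work surface at z = 0. Lengths are in m, angles in rad, forces in N, time in s.
With the tool pointing down it reaches from about 0.35 to 0.975 m from the base axis. Payload 7.1 kg.
Tool frame: the origin (TCP) lies on the mounting face of the last link; the fingertips stand 182 mm ahead of it and the grasp point (between the pads) lies r.grip_depth ahead of it (r.grip_depth is the distance from the TCP to the grasp point, in m); z points along the fingers, y is the line along which they close (so a half turn about z gives the same grasp; the last joint's range is limited). The gripper opens to 88 mm and grips with 3 to 60 N. Pads are 20 mm wide; open, the fingers measure 115 mm over their backs; the gripper's body (75 mm by 178 mm) begins 61 mm behind the grasp point.
Start: joints at [1.136, 0.423, 1.63, -0, 1.089, -0.019], TCP at [0.252, 0.572, 0.405] pointing down, gripper open.
Joint ranges: [-3, 3], [-0.9, 2.11], [0.09, 2.58], [-1.31, 4.45], [0.11, 2.69], [-2.54, 2.54]. Speed limits (rad/s): [2.39, 2.39, 3.01, 3.14, 3.14, 3.14].

### API

Orientations are given as a unit quaternion [x, y, z, w].
In Python, from station import r, viewer, models gives the robot as it stands.
- The arm moves only by the tool carry_out, never from a script. Its argument "increments" is a list of rows, each a list of 3 entries, a list of its own where there are three numbers: the shift along the world's x, y, z in cm, then the turn, a rotation vector about the world's x, y, z in rad, then the closure, from 0 (fully open) to 1 (shut). In form: [[[x, y, z], [wx, wy, wz], jaw], ...]. A call has 1 to 10 rows; each row shifts and turns the commanded pose from where the row before left it; what a row does not reach is not made up. A row lasts 1/12 s, in which the tool goes at most 41.7 mm and 7.16 degrees, less where a joint would pass 70% of its speed; a pose out of reach is approached as far as the arm can. A call with a gripper value outside its range is refused whole. The fingers move at their own pace and stop on an object; "squeeze" is the grip in N (left out, the last holds). Time passes only in rows, so rows that do not move let the fingers close. It gives the time, the measured TCP pose, the force, the opening and the grip force at its end, in the units of the state.
- r.read_state(): the state, without advancing time (a new reading comes with each control period).
- viewer.capture(name): name is "scene" or "side" or "wrist"; returns the picture (420x560x3 uint8, red, green, blue); there is no depth.
- viewer.camera_model(name): a dict with "intrinsics" (3x3 intrinsics, pixels), "R" (3x3) and "t" (3): a world point X has camera coordinates R X + t; the wrist camera has in their place "tool_from_camera" (4x4, takes a point from camera to tool coordinates, whose origin is the TCP and whose axes are the flange's). Camera axes: x right, y down, z forward; pixel columns grow to the right and rows downward; lengths in m; the calibration is good to about 2 mm. A picture is of the moment at which its call begins: read the wrist's pose just before it. camera_model takes no time and is no camera call.
- r.sign_off(): hands the job in; it is judged then, once.
Trained networks look in the newest picture that a camera, given by its name, has taken for a name from the list of things; names that differ only in an ending like _2 or _b are one class to them, and where a whole thing is asked for, a point or a joint stands for the part that bears it (a point fixed in the world has none). Each returns a list of dicts, best first, with "p" (0 to 1); they miss things now and then, are a little off and sometimes report something else, mostly with a low value. They report only what shows in the picture. A call takes as long as a camera call.
- models.outline_of(camera, target): "region" (420x560 bool, what is visible of it) and "pixel" ([column, row] in pixels, amid what is visible of it).
The state is a dict: "time": time; "qpos": joint angles; "joint_velocities": joint speeds; "tau": joint torques, N m; "ee_pos": TCP position; "tool_rot": TCP orientation; "contact_force": force on the tool from outside, world axes, zero at the start; "torque": the same for the moment, N m; "opening": finger opening in m; "grip_force": force on a finger pad.
Only numpy, scipy, OpenCV 4.12 (cv2) and the standard library are available. Lean on these libraries where they do the work, as an engineer would, in place of code of your own. Each camera call takes 0.05 s, during which the arm holds its last target. There are 200 camera calls.

### The job

Put the red drill-bit case away in the green dust-tight box: with its long edge down, push it steadily (do not let it drop) through the black sprung flap in the lid until it is fully inside and the flap has shut behind it. Then turn the red T-handle clockwise as far as it goes, to draw the lid down on its gasket. Do not disturb the other things on the bench.

Things in the scene. Friction and masses are not known exactly. Their poses are not given: they have to be found in the camera images.
- bitcase_center (a point): centre of the red drill-bit case: a smooth rigid block 110 mm long (its x), 30 mm thick (its y), 90 mm tall (its z), 0.15 to 0.24 kg, standing on its long edge on the bench (centre 45 mm up). White stripe on each broad face. Grip it across its 30 mm thickness from above, near the top. Turned half round about z it is the same.
- toolbox: the green box, fixed to the bench; origin under its middle, on the bench. 120 mm (x) by 300 mm (y); flat grey lid 126 x 306 mm, its top 155 mm above the bench when slack, 4 mm less when clamped. Under the opening a smooth chute of the same size runs straight down to a floor 147 mm below the slack lid's top, so the case standing on it has its top 57 mm below the lid's top.
- slot (a point): centre of the opening in the lid, level with the lid's top; 60 mm from the box's middle towards +y. The opening is 130 mm along its y, 44 mm along its x, z up, with a yellow line along each long edge. Fingers holding the case do not fit in: let go while the case's top still stands above the lid, then push it on with closed fingertips until its top is about 50 mm below the lid's top.
- flap (a joint): angle of the black flap in the opening, rad: 0 shut, to 1.5 hanging open. 42 mm wide, hinged along the opening's -x edge 2 mm below the lid's top; opens downwards only. Its spring (0.1 N m shut, 0.2 open) bears the case's weight; 10 to 15 N start the case in, then little. It pinches a half-in case so that it hardly falls. Past it, the case drops some 10 mm to the floor and the flap shuts once the fingers leave.
- latch_grip (a point): centre of the red bar of the T-handle, on its upright turning axis, 27 mm above the lid's top. The bar is 80 mm long (its x), 14 mm thick (its y), from 17 to 37 mm above the lid. It stands 135 mm from the middle of the opening, towards -y of slot. Its axes turn with the bar.
- latch (a joint): turn of the T-handle, rad: at 0 the bar lies across the box (along x of slot); grows as it is turned clockwise seen from above; stops at 1.45, the bar nearly along the box. Starts between 0 and 0.3 (slack). Stiff (0.1 to 0.15 N m), stays where it is left, and draws the lid and itself down 3 mm per rad.
- drill: bystander: green and black cordless drill with a red battery, lying on its side, about 240 x 200 mm, 62 mm tall; origin below its motor, on the bench
- cap0: bystander: grey plastic pipe cap, open upwards, 100 mm across, 45 mm tall; origin at the centre of its underside
- cap1: bystander: grey plastic pipe cap like the first
- cap2: bystander: grey plastic pipe cap like the first
- bluecase: bystander: blue bit case lying flat, 110 x 90 x 30 mm; origin at the centre of its underside
- discs: bystander: stack of white plastic discs, 90 mm across, 20 mm tall; origin at the centre of its underside
- offcut: bystander: wooden offcut 140 x 45 x 45 mm; origin at the centre of its underside

How it is judged:
On the way, in this order (a step that is already met when the one before it is completed fails the run):
1. the case is part-way through the opening, upright on its long edge, holding the flap open (passing for at least 0.2 s, not dropped through) (value of joint flap above 0.6 rad and z of bitcase_center in the frame of slot between -0.085 and 0.02 m and horizontal distance between bitcase_center and slot below 0.03 m and angle between bitcase_center's own z axis and vertical below 0.4 rad), for 0.2 s.
2. the case is fully inside the box, and the flap has shut behind it (value of joint flap below 0.1 rad and z of bitcase_center in the frame of slot below -0.088 m and horizontal distance between bitcase_center and slot below 0.04 m), for 0.2 s.
3. the T-handle has been turned home (at least 1.25 rad) (value of joint latch above 1.25 rad), for 0.2 s.
At the end, for the whole second after the job is handed in: the red case rests inside the box under the opening (its centre at least 88 mm below the lid's top and within 40 mm of the opening's centre sideways), the flap is shut (within 0.1 rad) and the T-handle is turned to at least 1.25 rad of its 1.45 (all of step 2 and value of joint latch above 1.25 rad and linear speed of bitcase below 0.02 m/s); the robot touches nothing.
It fails at once if a bystander is moved by more than 30 mm (distance of any of drill, cap0, cap1, cap2, bluecase, discs, offcut from where it was at the start of the episode above 0.03 m).
It also fails if it takes over 67 s, if anything falls off the work surface, if the arm or the gripper's body presses on something with over 40 N, if the wrist force passes 120 N, or if a joint passes its speed limit or range.

## Working session

There is one attempt and no reset: what is moved stays moved. The work goes in short steps, Python scripts to look and compute and a tool call to move; the robot and the scene stay as the last step left them, time stands still between calls to the robot, and variables do not carry over. Pictures are saved under pics/ and viewed, at most 10 in all, crops included, and the job is handed in when it is done.

Besides the shell and the picture viewer there is one more tool, called after "Request:" by a JSON object that holds its "api" and its "payload". carry_out: Moves the arm, as the interface text tells. Its arguments: {"type":"object","properties":{"increments":{"type":"array","items":{"type":"array"}},"squeeze":{"type":"number"}},"required":["increments"]}

```bash
mkdir -p pics
cat > h.py <<'E'
import numpy as np, cv2
from station import r, viewer, models
from scipy.spatial.transform import Rotation as Ro
def cam(n,st=None):
    m=viewer.camera_model(n);K=np.array(m["intrinsics"])
    if "R" in m: return K,np.array(m["R"]),np.array(m["t"])
    st=st or r.read_state();T=np.eye(4);T[:3,:3]=Ro.from_quat(st["tool_rot"]).as_matrix();T[:3,3]=st["ee_pos"]
    M=np.linalg.inv(T@np.array(m["tool_from_camera"]));return K,M[:3,:3],M[:3,3]
def onz(c,px,z):
    K,R,t=c;d=R.T@np.linalg.solve(K,[px[0],px[1],1]);o=-R.T@t
    return o+d*(z-o[2])/d[2]
def proj(c,X):
    K,R,t=c;p=(np.atleast_2d(X)@R.T+t)@K.T;return p[:,:2]/p[:,2:]
def snap(n,f=None):
    im=viewer.capture(n)
    if f: cv2.imwrite("pics/"+f,im[:,:,::-1])
    return im
E
python3 - <<'E'
from h import *
st=r.read_state();print(st["ee_pos"],st["tool_rot"],r.grip_depth)
ims=[]
for n in["scene","side"]:
    im=snap(n,n+"0.png");c=cam(n);print(n,"campos",-c[1].T@c[2])
    for t,z in[("bitcase_center",.09),("toolbox",.155),("flap",.153),("latch_grip",.18),("drill",.06),("cap0",.045),("bluecase",.03),("discs",.02),("offcut",.045)]:
        for o in models.outline_of(n,t)[:3]:
            print(n,t,round(o["p"],2),np.round(o["pixel"]),np.round(onz(c,o["pixel"],z),3),o["region"].sum())
E
```

```text
[0.25231316 0.57150279 0.40392236] [ 2.06395503e-01  9.78468354e-01 -7.39995367e-04 -1.72219510e-04] 0.1633
scene campos [ 0.99419222 -0.60100895  1.17030943]
scene bitcase_center 0.92 [226. 280.] [ 0.547 -0.239  0.09 ] 937
scene bitcase_center 0.34 [214. 227.] [ 0.405 -0.135  0.09 ] 959
scene toolbox 0.65 [308. 193.] [0.569 0.091 0.155] 4935
scene toolbox 0.45 [212. 229.] [ 0.44  -0.169  0.155] 929
scene flap 0.66 [319. 163.] [0.526 0.208 0.153] 421
scene flap 0.15 [303. 309.] [ 0.768 -0.202  0.153] 1248
scene latch_grip 0.7 [307. 193.] [0.577 0.07  0.18 ] 220
scene drill 0.98 [196. 371.] [ 0.64  -0.455  0.06 ] 2581
scene cap0 0.69 [146. 325.] [ 0.451 -0.45   0.045] 1350
scene cap0 0.65 [304. 308.] [ 0.745 -0.157  0.045] 1207
scene cap0 0.62 [213. 229.] [ 0.383 -0.121  0.045] 950
scene bluecase 0.92 [271. 144.] [0.288 0.27  0.03 ] 712
scene bluecase 0.54 [194. 371.] [ 0.626 -0.454  0.03 ] 2566
scene discs 0.85 [323. 130.] [0.384 0.454 0.02 ] 392
scene offcut 0.95 [374. 154.] [0.599 0.442 0.045] 753
side campos [-0.17053555 -0.71254803  0.74814222]
side bitcase_center 0.84 [356. 267.] [ 0.483 -0.259  0.09 ] 999
side toolbox 0.86 [266. 196.] [0.471 0.046 0.155] 6881
side toolbox 0.61 [284. 172.] [0.6   0.115 0.155] 222
side flap 0.68 [243. 171.] [0.517 0.204 0.153] 244
side flap 0.56 [278. 281.] [ 0.269 -0.222  0.153] 1432
side latch_grip 0.74 [287. 173.] [0.565 0.067 0.18 ] 226
side latch_grip 0.55 [244. 169.] [0.496 0.169 0.18 ] 240
side latch_grip 0.45 [356. 268.] [ 0.393 -0.322  0.18 ] 982
side drill 0.82 [482. 306.] [ 0.614 -0.51   0.06 ] 3347
side cap0 0.82 [276. 281.] [ 0.346 -0.131  0.045] 1394
side cap0 0.81 [380. 228.] [ 0.708 -0.166  0.045] 950
side bluecase 0.98 [164. 226.] [0.275 0.273 0.03 ] 931
side discs 0.78 [166. 197.] [0.368 0.432 0.02 ] 418
side offcut 0.56 [203. 173.] [0.527 0.447 0.045] 221
```

View pics/scene0.png

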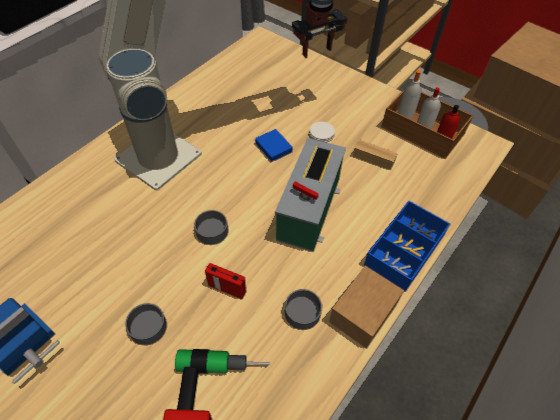

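View pics/side0.png

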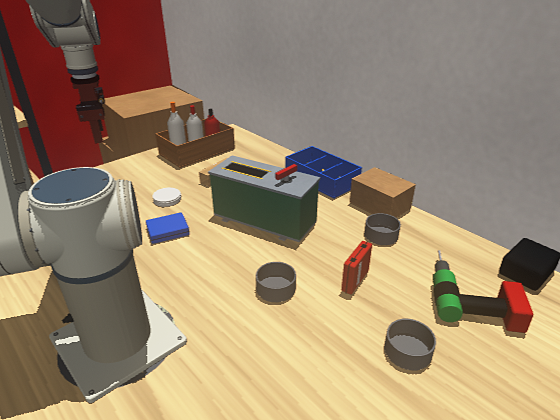

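The scene view shows the red case at about (226,280), clear of the caps. The box is at (310,193), with its flap slot at (318,163) and the red bar at (305,191). I'll fit poses to the outlines.

```bash
cat >> h.py <<'E'
from scipy.optimize import minimize
def boxpts(p,sx,sy,z0,z1):
    c,s=np.cos(p[2]),np.sin(p[2])
    return np.array([[p[0]+c*a*sx/2-s*b*sy/2,p[1]+s*a*sx/2+c*b*sy/2,z] for a in(-1,1) for b in(-1,1) for z in(z0,z1)])
def fit(views,parts,p0):
    # views: list of (cam, mask)
    S=4
    def cost(p):
        e=0
        for c,m in views:
            g=np.zeros((420,560),np.uint8)
            for q in parts:
                h=cv2.convexHull(proj(c,boxpts(p,*q)).astype(np.float32))
                cv2.fillPoly(g,[np.round(h*16).astype(np.int32)],1,shift=4)
            g=g>0
            e+=1-(g&m).sum()/max(1,(g|m).sum())
        return e
    best=None
    for y in p0[2]:
        s0=np.array([p0[0],p0[1],y])
        o=minimize(cost,s0,method="Nelder-Mead",options=dict(initial_simplex=np.vstack([s0,s0+[.02,0,0],s0+[0,.02,0],s0+[0,0,.2]]),xatol=2e-4,fatol=1e-4))
        if best is None or o.fun<best.fun:best=o
    return best.x,best.fun
CASE=[(.11,.03,0,.09)]
BOX=[(.126,.306,.149,.155),(.12,.30,0,.15)]
E
python3 - <<'E'
from h import *
mk={}
for n in["scene","side"]:
    snap(n)
    for t in["bitcase_center","toolbox"]: mk[n,t]=(cam(n),models.outline_of(n,t)[0]["region"])
for t,parts,p0 in[("bitcase_center",CASE,(.52,-.24,np.arange(0,3.1,.5))),("toolbox",BOX,(.55,.12,[-.4,0,.4]))]:
    for ns in(["scene","side"],["scene"],["side"]):
        print(t,ns,*fit([mk[n,t] for n in ns],parts,p0))
E
```

```text
bitcase_center ['scene', 'side'] [ 0.52819355 -0.22667466  0.27710069] 0.2209744353966896
bitcase_center ['scene'] [ 0.5280158  -0.22750499  3.31400798] 0.10799999999999998
bitcase_center ['side'] [ 0.52965901 -0.22629873  0.27125692] 0.09366636931311334
toolbox ['scene', 'side'] [0.54435904 0.14732752 0.33393499] 0.06688591023981094
toolbox ['scene'] [0.54486621 0.14540119 0.33783875] 0.030308880308880348
toolbox ['side'] [0.54321306 0.14789061 0.31886992] 0.03154574132492116
```

Request:
{"api": "carry_out", "payload": {"increments": [[[1.31, -3.8, 0], [0, 0, -0.118], 0], [[1.31, -3.8, 0], [0, 0, -0.118], 0], [[1.31, -3.8, 0], [0, 0, -0.118], 0], [[1.31, -3.8, 0], [0, 0, -0.118], 0], [[1.31, -3.8, 0], [0, 0, -0.118], 0], [[1.31, -3.8, 0], [0, 0, -0.118], 0], [[1.31, -3.8, 0], [0, 0, -0.118], 0], [[1.31, -3.8, 0], [0, 0, -0.118], 0], [[1.31, -3.8, 0], [0, 0, -0.118], 0], [[1.31, -3.8, 0], [0, 0, -0.118], 0]]}}

```text
time: 2.13
ee_pos: [0.3836, 0.1899, 0.405]
tool_rot: [0.718, 0.696, 0.0, 0.0]
contact_force: [-0.3, -0.3, 0.4]
opening: 0.0875
grip_force: 0.0
```

Request:
{"api": "carry_out", "payload": {"increments": [[[1.31, -3.8, 0], [0, 0, -0.118], 0], [[1.31, -3.8, 0], [0, 0, -0.118], 0], [[1.31, -3.8, 0], [0, 0, -0.118], 0], [[1.31, -3.8, 0], [0, 0, -0.118], 0], [[1.31, -3.8, 0], [0, 0, -0.118], 0], [[1.31, -3.8, 0], [0, 0, -0.118], 0], [[1.31, -3.8, 0], [0, 0, -0.118], 0], [[1.31, -3.8, 0], [0, 0, -0.118], 0], [[1.31, -3.8, 0], [0, 0, -0.118], 0], [[1.31, -3.8, 0], [0, 0, -0.118], 0]]}}

```text
time: 2.97
ee_pos: [0.5146, -0.1905, 0.4048]
tool_rot: [0.984, 0.179, 0.0, 0.0]
contact_force: [0.3, 0.5, 0.3]
opening: 0.0876
grip_force: 0.0
```

Request:
{"api": "carry_out", "payload": {"increments": [[[1.31, -3.8, 0], [0, 0, -0.118], 0], [[0, 0, 0], [0, 0, 0], 0], [[0, 0, 0], [0, 0, 0], 0]]}}

```text
time: 3.22
ee_pos: [0.5277, -0.2282, 0.4043]
tool_rot: [0.993, 0.122, 0.0, -0.0]
contact_force: [-0.7, 0.9, -0.6]
opening: 0.0879
grip_force: 0.0
```

```bash
cat >> h.py <<'E'
def yaw(st):
    a=Ro.from_quat(st["tool_rot"]).as_matrix()[:,1];return np.arctan2(a[1],a[0])
E
python3 - <<'E'
from h import *
st=r.read_state();print(st["time"],st["ee_pos"],st["tool_rot"],yaw(st),st["qpos"],st["contact_force"])
c=cam("wrist",st);snap("wrist","w1.png");print(-c[1].T@c[2])
o=models.outline_of("wrist","bitcase_center");print([(x["p"],x["pixel"]) for x in o])
m=o[0]["region"]
print(fit([(c,m)],CASE,(.528,-.227,[.1,.25,.4])))
vs=[(c,m)]
for n in["scene","side"]:
    snap(n);q=models.outline_of(n,"bitcase_center");
    if q: vs.append((cam(n),q[0]["region"]));print(n,q[0]["p"],q[0]["region"].sum())
print(fit(vs,CASE,(.528,-.227,[.1,.25,.4])))
E
```

```text
3.2167 [ 0.52772218 -0.22817352  0.40434856] [ 9.92504594e-01  1.22207321e-01  7.71217222e-06 -4.05345487e-05] -1.3257691846452615 [-4.28816633e-01  3.50562559e-01  1.74302621e+00  8.90267045e-05
  1.04803322e+00  8.96908103e-01] [-0.65843759  0.9172163  -0.56814712]
[ 0.5990748  -0.21055803  0.3845304 ]
[]Traceback (most recent call last):
  File "<stdin>", line 5, in <module>
IndexError: list index out of range
```

View pics/w1.png

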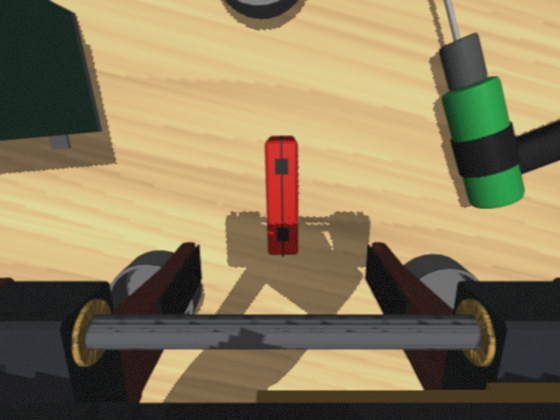

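The wrist view shows the case upright at columns 267–298 and rows 136–255, aligned and centred between the fingers. I'll use a colour mask to get its exact position.

Run:
```python
from h import *
st=r.read_state();c=cam("wrist",st);im=cv2.imread("pics/w1.png").astype(int)
m=(im[:,:,2]>70)&(im[:,:,2]>2.2*im[:,:,1])
n,l,s,_=cv2.connectedComponentsWithStats(cv2.morphologyEx(m.astype(np.uint8),cv2.MORPH_CLOSE,np.ones((15,15))))
i=l[190,275];m=l==i;print(s[i])
p,f=fit([(c,m)],CASE,(.528,-.227,[.2,.3]));print(p,f)
g=np.array(st["ee_pos"]);print("d cm",(p[:2]-g[:2])*100,"dyaw",p[2]-np.pi/2-yaw(st))
```

```text
[ 266  137   32  117 3514]
[ 0.52912469 -0.22342343  0.26528974] 0.13703339882121812
d cm [0.20344152 0.24681092] dyaw 0.01685593027695398
```

Request:
{"api": "carry_out", "payload": {"increments": [[[0.2, 0.3, -3.0], [0, 0, 0.015], 0], [[0, 0, -3.5], [0, 0, 0], 0], [[0, 0, -3.5], [0, 0, 0], 0], [[0, 0, -3.5], [0, 0, 0], 0], [[0, 0, -2.6], [0, 0, 0], 0], [[0, 0, 0], [0, 0, 0], 0], [[0, 0, 0], [0, 0, 0], 0.5], [[0, 0, 0], [0, 0, 0], 1], [[0, 0, 0], [0, 0, 0], 1], [[0, 0, 0], [0, 0, 0], 1]], "squeeze": 35}}

```text
time: 4.15
ee_pos: [0.5302, -0.2233, 0.2458]
tool_rot: [0.991, 0.131, 0.002, 0.001]
contact_force: [0.2, -0.5, -0.2]
opening: 0.0645
grip_force: 0.0
```

Request:
{"api": "carry_out", "payload": {"increments": [[[0, 0, 0], [0, 0, 0], 1], [[0, 0, 0], [0, 0, 0], 1], [[0, 0, 0], [0, 0, 0], 1], [[0, 0, 0], [0, 0, 0], 1]]}}

```text
time: 4.48
ee_pos: [0.5295, -0.2233, 0.244]
tool_rot: [0.991, 0.131, 0.0, 0.0]
contact_force: [0.7, 0.5, -1.0]
opening: 0.0377
grip_force: 0.0
```

Request:
{"api": "carry_out", "payload": {"increments": [[[0, 0, 0], [0, 0, 0], 1], [[0, 0, 0], [0, 0, 0], 1], [[0, 0, 0], [0, 0, 0], 1], [[0, 0, 0], [0, 0, 0], 1], [[0, 0, 0], [0, 0, 0], 1]]}}

```text
time: 4.9
ee_pos: [0.5296, -0.2234, 0.2438]
tool_rot: [0.991, 0.131, 0.0, 0.0]
contact_force: [-0.5, -1.1, 2.6]
opening: 0.0296
grip_force: 34.9
```

Request:
{"api": "carry_out", "payload": {"increments": [[[0, 0, 1], [0, 0, 0], 1], [[0, 0, 2], [0, 0, 0], 1], [[0, 0, 3], [0, 0, 0], 1], [[0, 0, 3], [0, 0, 0], 1], [[0, 0, 3], [0, 0, 0], 1], [[0, 0, 3], [0, 0, 0], 1], [[0, 0, 3], [0, 0, 0], 1], [[0, 0, 3], [0, 0, 0], 1], [[0, 0, 1], [0, 0, 0], 1], [[0, 0, 0], [0, 0, 0], 1]]}}

```text
time: 5.73
ee_pos: [0.5298, -0.2233, 0.4665]
tool_rot: [0.991, 0.131, 0.002, 0.001]
contact_force: [0.6, 0.1, -2.2]
opening: 0.0299
grip_force: 34.9
```

Request:
{"api": "carry_out", "payload": {"increments": [[[0.22, 2.31, 0.1], [0, 0, 0.117], 1], [[0.22, 2.31, 0.1], [0, 0, 0.117], 1], [[0.22, 2.31, 0.1], [0, 0, 0.117], 1], [[0.22, 2.31, 0.1], [0, 0, 0.117], 1], [[0.22, 2.31, 0.1], [0, 0, 0.117], 1], [[0.22, 2.31, 0.1], [0, 0, 0.117], 1], [[0.22, 2.31, 0.1], [0, 0, 0.117], 1], [[0.22, 2.31, 0.1], [0, 0, 0.117], 1], [[0.22, 2.31, 0.1], [0, 0, 0.117], 1], [[0.22, 2.31, 0.1], [0, 0, 0.117], 1]]}}

```text
time: 6.57
ee_pos: [0.5508, 0.009, 0.4709]
tool_rot: [0.752, 0.659, -0.002, -0.002]
contact_force: [0.7, -0.3, -1.5]
opening: 0.03
grip_force: 34.9
```

Request:
{"api": "carry_out", "payload": {"increments": [[[0.22, 2.31, 0.1], [0, 0, 0.117], 1], [[0.22, 2.31, 0.1], [0, 0, 0.117], 1], [[0.22, 2.31, 0.1], [0, 0, 0.117], 1], [[0.22, 2.31, 0.1], [0, 0, 0.117], 1], [[0, 0, 0], [0, 0, 0], 1], [[0, 0, 0], [0, 0, 0], 1], [[0, 0, 0], [0, 0, 0], 1]]}}

```text
time: 7.15
ee_pos: [0.5599, 0.0999, 0.4758]
tool_rot: [0.582, 0.813, -0.001, -0.001]
contact_force: [-0.4, -0.6, -2.3]
opening: 0.0298
grip_force: 34.9
```

Run:
```python
from h import *
st=r.read_state();print(st["time"],st["ee_pos"],yaw(st),st["qpos"],st["grip_force"])
c=cam("wrist",st);snap("wrist","w2.png");print(-c[1].T@c[2])
for t in["flap","latch_grip","bitcase_center"]:
  for x in models.outline_of("wrist",t)[:2]: print(t,x["p"],x["pixel"],onz(c,x["pixel"],.153),x["region"].sum())
```

```text
7.15 [0.55987645 0.09991719 0.47578441] 0.32877502809978243 [ 1.55736398e-01  2.65508692e-01  1.68649767e+00 -2.79492772e-04
  1.19285429e+00 -1.72934570e-01] 34.8652446269989
[0.53654402 0.16902327 0.45598697]
flap 0.68 [282.0, 70.1] [0.52151302 0.20642449 0.153     ] 7409
latch_grip 0.77 [246.6, 232.5] [0.53603847 0.05673726 0.153     ] 233
bitcase_center 0.58 [282.4, 250.9] [0.57511215 0.04983054 0.153     ] 12725
```

View pics/w2.png

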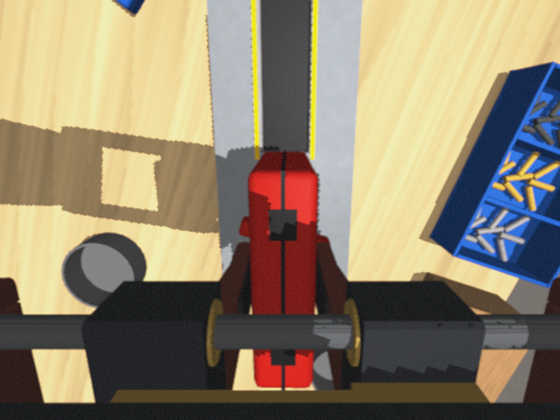

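The wrist view shows the slot ahead of the held case. Its yellow lines run at about columns 255 and 316, from row 0 to row 155. I'll fit those lines.

Run:
```python
from h import *
st=r.read_state();c=cam("wrist",st);im=cv2.imread("pics/w2.png").astype(int)
b,g,rr=im[:,:,0],im[:,:,1],im[:,:,2]
m=(rr>110)&(g>100)&(b<.45*g)&(np.abs(rr-g)<70)
m[:,:235]=0;m[:,335:]=0;m[165:]=0
L=[]
for lo,hi in((235,285),(285,335)):
    v,u=np.nonzero(m[:,lo:hi]);u+=lo
    P=np.array([onz(c,(a,e),.155)[:2] for a,e in zip(u,v)]).astype(np.float32)
    vx,vy,x,y=cv2.fitLine(P,cv2.DIST_HUBER,0,.001,.001).ravel();L.append((vx,vy,x,y));
    s=np.array([vx,vy]);s*=np.sign(s[1]);print(len(u),"yaw",np.arctan2(-s[0],s[1]),x,y,"range",(P@s).min(),(P@s).max())
S=np.array([.5247,.204]);yw=np.mean([np.arctan2(-l[0]*np.sign(l[1]),abs(l[1])) for l in L])
ex=np.array([np.cos(yw),np.sin(yw)]);ey=np.array([-ex[1],ex[0]])
off=np.mean([np.dot(np.array(l[2:]),ex) for l in L]);print("yaw",yw,"centreline ex",off, "widths",[np.dot(l[2:],ex) for l in L],"S",S@ex,S@ey)
t=np.array(st["ee_pos"])[:2];print("tool ex,ey",t@ex,t@ey, "near end ey ->", )
```

```text
603 yaw 0.33092004 0.5028212 0.19206108 range -0.04934153 0.077558964
631 yaw 0.33086976 0.54992753 0.2090373 range -0.049467742 0.07739557
yaw 0.3308949 centreline ex 0.5629759 widths [np.float32(0.53794277), np.float32(0.58800906)] S 0.5625135162770749 0.022463874515891043
tool ex,ey 0.5620771662889162 -0.08811562923126115 near end ey ->
```

Run:
```python
from h import *
yw=.331;ex=np.array([np.cos(yw),np.sin(yw)]);ey=np.array([-ex[1],ex[0]])
for n in["scene","side"]:
    c=cam(n);im=cv2.imread(f"pics/{n}0.png").astype(int);b,g,rr=im[:,:,0],im[:,:,1],im[:,:,2]
    m=(rr>90)&(g>80)&(b<.5*g)
    k=(rr<60)&(g<60)&(b<60)
    for nm,mm in(("yellow",m),("black",k)):
        v,u=np.nonzero(mm);P=np.array([onz(c,(a,e),.155)[:2] for a,e in zip(u,v)])
        A,B=P@ex-.563,P@ey
        s=(abs(A)<.033)&(B>-.07)&(B<.12);A,B=A[s],B[s]
        print(n,nm,s.sum(),"ex mean",A.mean(),"ey mean",B.mean(),"pct",np.percentile(B,[0,2,5,50,95,98,100]).round(4))
```

```text
scene yellow 95 ex mean 0.004335381901080158 ey mean 0.017245928221051265 pct [-0.0466 -0.0431 -0.0412  0.0158  0.0781  0.0837  0.0876]
scene black 399 ex mean -0.0006622780326667469 ey mean 0.019547500049626756 pct [-0.0421 -0.0397 -0.0361  0.0186  0.0773  0.0814  0.0844]
side yellow 77 ex mean -0.0025426900911211386 ey mean 0.02184683413019007 pct [-0.0477 -0.0458 -0.0429  0.0212  0.0827  0.0875  0.0903]
side black 235 ex mean -0.0020389763002497405 ey mean 0.01943310591152153 pct [-0.0423 -0.0399 -0.0362  0.0187  0.0757  0.0794  0.0818]
```

Run:
```python
from h import *
st=r.read_state();c=cam("wrist",st);yw=.331;ex=np.array([np.cos(yw),np.sin(yw)]);ey=np.array([-ex[1],ex[0]])
t=np.array(st["ee_pos"]);
im=cv2.imread("pics/w2.png").astype(int);m=(im[:,:,2]>70)&(im[:,:,2]>2.2*im[:,:,1]);v=np.nonzero(m[:,275:280].any(1))[0];print(v.min(),v.max(),im[160:180:2,275])
for px in((282,172),(282,387)):
    p=onz(c,px,t[2]-.1538);print((p-t)[:2]@ex,(p-t)[:2]@ey)
T=.563*ex+.0203*ey;print("target",T,"d cm",(T-t[:2])*100)
```

```text
152 386 [[ 20  26  89]
 [ 23  28  88]
 [ 21  24  90]
 [ 29  29  94]
 [ 23  23  92]
 [ 28  32 116]
 [ 31  32 164]
 [ 37  43 201]
 [ 41  48 215]
 [ 41  48 220]]
-0.00025188897357978827 0.05209483284889577
-0.0007064687683625381 -0.054843817693374625
target [0.52584186 0.20216683] d cm [-3.43715809 10.28893787]
```

Request:
{"api": "carry_out", "payload": {"increments": [[[-1.16, 3.47, 0], [0, 0, 0.002], 1], [[-1.16, 3.47, 0], [0, 0, 0], 1], [[-1.16, 3.47, 0], [0, 0, 0], 1], [[0, 0, -2.4], [0, 0, 0], 1], [[0, 0, -2.4], [0, 0, 0], 1], [[0, 0, -1.8], [0, 0, 0], 1], [[0, 0, 0], [0, 0, 0], 1], [[0, 0, 0], [0, 0, 0], 1]], "squeeze": 55}}

```text
time: 8.02
ee_pos: [0.5255, 0.2037, 0.4112]
tool_rot: [0.581, 0.814, -0.001, -0.001]
contact_force: [0.1, 0.2, -1.6]
opening: 0.0293
grip_force: 54.8
```

Run:
```python
from h import *
a=snap("scene");b=snap("side")
cv2.imwrite("pics/c3.png",np.hstack([cv2.resize(a[90:250,230:400],(400,376)),cv2.resize(b[90:250,170:340],(400,376))])[:,:,::-1])
st=r.read_state();print(st["ee_pos"],yaw(st),Ro.from_quat(st["tool_rot"]).as_matrix()[:,2])
yw=.331;ex=np.array([np.cos(yw),np.sin(yw)]);ey=np.array([-ex[1],ex[0]]);p=np.array(st["ee_pos"])[:2];print(p@ex,p@ey)
```

```text
[0.52616691 0.20395664 0.41295728] 0.3310358311913793 [ 1.81664365e-03  6.36827317e-04 -9.99998147e-01]
0.56388907699593 0.021887018807653917
```

View pics/c3.png

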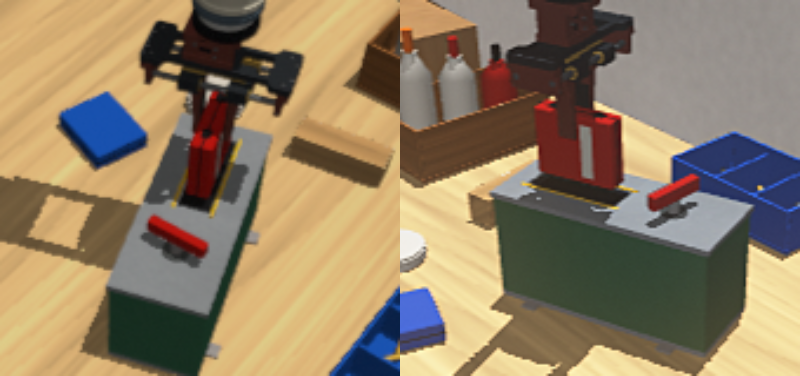

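The case hangs centred over the slot, with a yellow line showing on each side in both views. Next I'll push it in slowly.

Request:
{"api": "carry_out", "payload": {"increments": [[[0, 0, -0.8], [0, 0, 0], 1], [[0, 0, -0.5], [0, 0, 0], 1], [[0, 0, -0.5], [0, 0, 0], 1], [[0, 0, -0.5], [0, 0, 0], 1], [[0, 0, -0.5], [0, 0, 0], 1], [[0, 0, -0.5], [0, 0, 0], 1], [[0, 0, -0.5], [0, 0, 0], 1]]}}

```text
time: 8.7
ee_pos: [0.5272, 0.2048, 0.3757]
tool_rot: [0.581, 0.814, 0.003, 0.002]
contact_force: [2.9, 2.2, 6.3]
opening: 0.03
grip_force: 54.9
```

Request:
{"api": "carry_out", "payload": {"increments": [[[0, 0, -0.5], [0, 0, 0], 1], [[0, 0, -0.5], [0, 0, 0], 1], [[0, 0, -0.5], [0, 0, 0], 1], [[0, 0, -0.5], [0, 0, 0], 1], [[0, 0, -0.5], [0, 0, 0], 1], [[0, 0, -0.4], [0, 0, 0], 1], [[0, 0, 0], [0, 0, 0], 1], [[0, 0, 0], [0, 0, 0], 1], [[0, 0, 0], [0, 0, 0], 1]]}}

```text
time: 9.45
ee_pos: [0.5254, 0.2042, 0.3438]
tool_rot: [0.581, 0.814, -0.0, -0.0]
contact_force: [5.5, 2.1, -6.1]
opening: 0.0294
grip_force: 54.9
```

Run:
```python
from h import *
a=snap("scene");b=snap("side")
cv2.imwrite("pics/c4.png",np.hstack([cv2.resize(a[90:250,230:400],(400,376)),cv2.resize(b[90:250,170:340],(400,376))])[:,:,::-1])
st=r.read_state();print(st["ee_pos"],st["contact_force"])
```

```text
[0.52541862 0.20419371 0.343821  ] [ 5.43054046  2.06931745 -5.81780771]
```

View pics/c4.png

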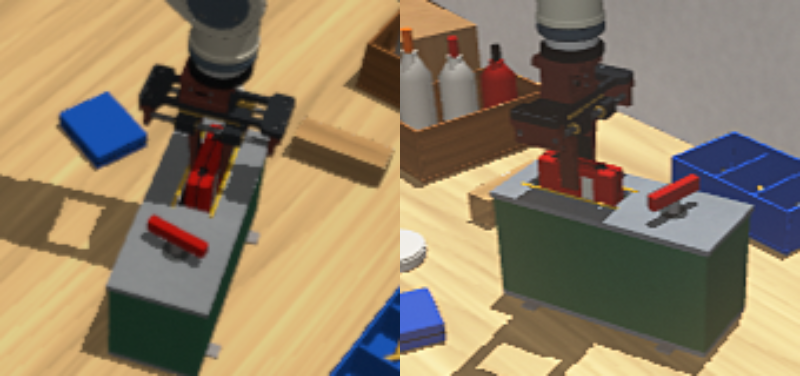

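Request:
{"api": "carry_out", "payload": {"increments": [[[0, 0, 0], [0, 0, 0], 0.4], [[0, 0, 0], [0, 0, 0], 0.4], [[0, 0, 0], [0, 0, 0], 0.4], [[0, 0, 0], [0, 0, 0], 0.4], [[0, 0, 0], [0, 0, 0], 0.4], [[0, 0, 1.5], [0, 0, 0], 0.4], [[0, 0, 1.5], [0, 0, 0], 0.4], [[0, 0, 2.0], [0, 0, 0], 0.4], [[0.2, 0, 0], [0, 0, 0], 1], [[0, 0, 0], [0, 0, 0], 1]], "squeeze": 30}}

```text
time: 10.38
ee_pos: [0.5279, 0.2043, 0.3955]
tool_rot: [0.581, 0.814, 0.001, 0.001]
contact_force: [0.7, -0.6, -0.1]
opening: 0.043
grip_force: 0.0
```

Request:
{"api": "carry_out", "payload": {"increments": [[[0, 0, 0], [0, 0, 0], 1], [[0, 0, 0], [0, 0, 0], 1], [[0, 0, 0], [0, 0, 0], 1], [[0, 0, 0], [0, 0, 0], 1], [[0, 0, 0], [0, 0, 0], 1], [[0, 0, 0], [0, 0, 0], 1], [[0, 0, 0], [0, 0, 0], 1]]}}

```text
time: 10.97
ee_pos: [0.5275, 0.2043, 0.3945]
tool_rot: [0.581, 0.814, -0.0, -0.0]
contact_force: [0.6, -0.4, 0.1]
opening: 0.0008
grip_force: 0.0
```

Run:
```python
from h import *
a=snap("scene");b=snap("side")
cv2.imwrite("pics/c5.png",np.hstack([cv2.resize(a[90:250,230:400],(400,376)),cv2.resize(b[90:250,170:340],(400,376))])[:,:,::-1])
```

```text
(no output)
```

View pics/c5.png

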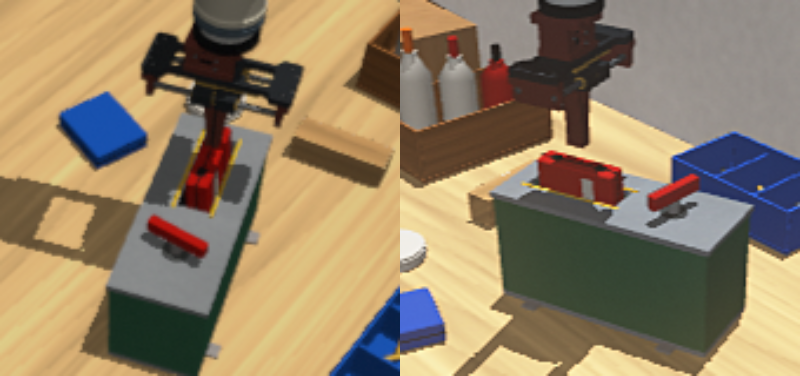

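The case stands upright in the slot, pinched by the flap, and the closed fingers are above it. Next is the push down.

Request:
{"api": "carry_out", "payload": {"increments": [[[0, 0, -1.0], [0, 0, 0], 1], [[0, 0, -0.8], [0, 0, 0], 1], [[0, 0, -0.6], [0, 0, 0], 1], [[0, 0, -0.6], [0, 0, 0], 1], [[0, 0, -0.6], [0, 0, 0], 1], [[0, 0, -0.6], [0, 0, 0], 1], [[0, 0, -0.6], [0, 0, 0], 1], [[0, 0, -0.6], [0, 0, 0], 1], [[0, 0, -0.6], [0, 0, 0], 1]]}}

```text
time: 11.82
ee_pos: [0.5276, 0.2043, 0.3341]
tool_rot: [0.581, 0.814, 0.0, 0.0]
contact_force: [1.4, 0.5, 1.7]
opening: 0.0005
grip_force: 1.0
```

Request:
{"api": "carry_out", "payload": {"increments": [[[0, 0, -0.6], [0, 0, 0], 1], [[0, 0, -0.6], [0, 0, 0], 1], [[0, 0, -0.6], [0, 0, 0], 1], [[0, 0, -0.6], [0, 0, 0], 1], [[0, 0, -0.6], [0, 0, 0], 1]]}}

```text
time: 12.23
ee_pos: [0.5275, 0.2042, 0.3041]
tool_rot: [0.581, 0.814, 0.0, 0.0]
contact_force: [1.9, 0.3, 2.4]
opening: 0.0006
grip_force: 1.1
```

Request:
{"api": "carry_out", "payload": {"increments": [[[0, 0, -0.6], [0, 0, 0], 1], [[0, 0, -0.6], [0, 0, 0], 1], [[0, 0, -0.6], [0, 0, 0], 1], [[0, 0, 0], [0, 0, 0], 1], [[0, 0, 0], [0, 0, 0], 1]]}}

```text
time: 12.65
ee_pos: [0.528, 0.2044, 0.2861]
tool_rot: [0.581, 0.814, 0.001, 0.0]
contact_force: [7.0, 3.0, -5.4]
opening: 0.0004
grip_force: 3.7
```

Request:
{"api": "carry_out", "payload": {"increments": [[[0, 0, 1.5], [0, 0, 0], 1], [[0, 0, 2.0], [0, 0, 0], 1], [[0, 0, 2.0], [0, 0, 0], 1], [[0, 0, 2.5], [0, 0, 0], 1], [[0, 0, 3.0], [0, 0, 0], 1], [[0, 0, 3.0], [0, 0, 0], 1], [[0, 0, 0], [0, 0, 0], 1], [[0, 0, 0], [0, 0, 0], 1]]}}

```text
time: 13.32
ee_pos: [0.5273, 0.2042, 0.4278]
tool_rot: [0.581, 0.814, 0.001, 0.0]
contact_force: [-1.3, -0.3, -0.2]
opening: 0.0005
grip_force: 0.0
```

Run:
```python
from h import *
yw=.331;ex=np.array([np.cos(yw),np.sin(yw)]);ey=np.array([-ex[1],ex[0]])
a=snap("scene");b=snap("side")
cv2.imwrite("pics/c6.png",np.hstack([cv2.resize(a[90:250,230:400],(400,376)),cv2.resize(b[90:250,170:340],(400,376))])[:,:,::-1])
print(np.array([.563*ex+(.0203-.135)*ey]))
# bar angle: fit red mask
vs=[]
for n,im in(("scene",a),("side",b)):
    c=cam(n);im=im.astype(int);m=(im[:,:,0]>70)&(im[:,:,0]>2.2*im[:,:,1])
    g=np.zeros((420,560),np.uint8);q=proj(c,boxpts((.563*ex[0]-.1147*ey[0],.563*ex[1]-.1147*ey[1],0),.1,.1,.16,.2))
    x0,y0=q.min(0).astype(int);x1,y1=q.max(0).astype(int);k=np.zeros_like(m);k[y0:y1,x0:x1]=m[y0:y1,x0:x1];vs.append((c,k))
P=[(.08,.014,.172,.192)];p0=(.5704,.0742,[0,.2,.4,-.2])
print(fit(vs,P,p0),fit(vs[:1],P,p0),fit(vs[1:],P,p0))
```

```text
[[0.56971536 0.07449492]]
(array([0.56948649, 0.07508273, 0.1125178 ]), np.float64(0.5349503437738732)) (array([0.57030345, 0.07621602, 0.00633012]), np.float64(0.2642276422764228)) (array([0.57072084, 0.07644821, 0.22017943]), np.float64(0.26794258373205737))
```

View pics/c6.png

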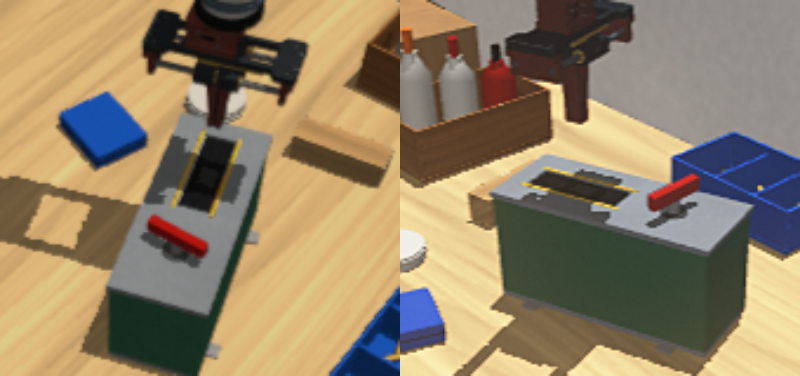

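The flap is shut and the case is out of sight inside. The T-bar is at about (0.570, 0.0755), so I'll move above it and look.

Request:
{"api": "carry_out", "payload": {"increments": [[[0.39, -1.17, 0], [0, 0, 0.122], 0.3], [[0.39, -1.17, 0], [0, 0, 0.122], 0.3], [[0.39, -1.17, 0], [0, 0, 0.122], 0.3], [[0.39, -1.17, 0], [0, 0, 0.122], 0.3], [[0.39, -1.17, 0], [0, 0, 0.122], 0.3], [[0.39, -1.17, 0], [0, 0, 0.122], 0.3], [[0.39, -1.17, 0], [0, 0, 0.122], 0.3], [[0.39, -1.17, 0], [0, 0, 0.122], 0.3], [[0.39, -1.17, 0], [0, 0, 0.122], 0.3], [[0.39, -1.17, 0], [0, 0, 0.122], 0.3]]}}

```text
time: 14.25
ee_pos: [0.566, 0.0865, 0.4244]
tool_rot: [0.006, 1.0, -0.0, -0.002]
contact_force: [0.3, -0.0, 0.1]
opening: 0.0606
grip_force: 0.0
```

Request:
{"api": "carry_out", "payload": {"increments": [[[0.39, -1.17, 0], [0, 0, 0.122], 0.3], [[0, 0, 0], [0, 0, 0], 0.3], [[0, 0, 0], [0, 0, 0], 0.3], [[0, 0, 0], [0, 0, 0], 0.3]]}}

```text
time: 14.58
ee_pos: [0.57, 0.0759, 0.4255]
tool_rot: [-0.05, 0.999, 0.0, -0.001]
contact_force: [0.3, -0.1, -0.8]
opening: 0.0611
grip_force: 0.0
```

Run:
```python
from h import *
st=r.read_state();print(st["ee_pos"],yaw(st),st["qpos"],st["opening"])
c=cam("wrist",st);im=snap("wrist","w7.png").astype(int);m=((im[:,:,0]>70)&(im[:,:,0]>2.2*im[:,:,1])).astype(np.uint8)
n,l,s,ce=cv2.connectedComponentsWithStats(m);print(s[s[:,4]>200],ce[s[:,4]>200])
i=1+s[1:,4].argmax();print(fit([(c,l==i)],[(.08,.014,.172,.192)],(.570,.0755,[0,.1,.25])))
```

```text
[0.57000024 0.07585459 0.42550326] 1.6700231193628396 [ 1.11547505e-01  3.26863461e-01  1.72362961e+00  2.89493928e-04
  1.09344971e+00 -1.55860919e+00] 0.06108092049454137
[[     0      0    560    420 233107]
 [   273    168     21    112   2080]] [[279.46646819 209.38377226]
 [282.69807692 222.70384615]]
(array([0.5684061 , 0.07465729, 0.07355003]), np.float64(0.14997956681651003))
```

View pics/w7.png

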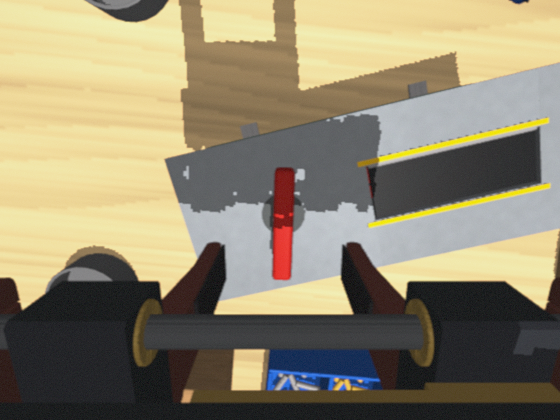

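The bar is centred between the fingers, at columns 273–294 and rows 168–280. The flap is shut. I'll descend and grip the bar.

Request:
{"api": "carry_out", "payload": {"increments": [[[-0.1, -0.1, -2.5], [0, 0, -0.025], 0.3], [[0, 0, -2.5], [0, 0, 0], 0.3], [[0, 0, -2.0], [0, 0, 0], 0.3], [[0, 0, -0.7], [0, 0, 0], 0.3], [[0, 0, 0], [0, 0, 0], 1], [[0, 0, 0], [0, 0, 0], 1], [[0, 0, 0], [0, 0, 0], 1], [[0, 0, 0], [0, 0, 0], 1], [[0, 0, 0], [0, 0, 0], 1], [[0, 0, 0], [0, 0, 0], 1]], "squeeze": 40}}

```text
time: 15.47
ee_pos: [0.5696, 0.0746, 0.3506]
tool_rot: [-0.039, 0.999, 0.0, 0.001]
contact_force: [0.8, -0.1, 0.0]
opening: 0.0252
grip_force: 0.0
```

Request:
{"api": "carry_out", "payload": {"increments": [[[0, 0, 0], [0, 0, 0], 1], [[0, 0, 0], [0, 0, 0], 1], [[0, 0, 0], [0, 0, 0], 1], [[0, 0, 0], [0, 0, 0], 1]]}}

```text
time: 15.8
ee_pos: [0.5695, 0.0752, 0.3502]
tool_rot: [-0.039, 0.999, 0.001, 0.0]
contact_force: [-0.7, 6.0, 2.3]
opening: 0.0141
grip_force: 40.0
```

Request:
{"api": "carry_out", "payload": {"increments": [[[0, 0, -0.03], [0, 0, -0.1], 1], [[0, 0, -0.03], [0, 0, -0.1], 1], [[0, 0, -0.03], [0, 0, -0.1], 1], [[0, 0, -0.03], [0, 0, -0.1], 1], [[0, 0, -0.03], [0, 0, -0.1], 1], [[0, 0, -0.03], [0, 0, -0.1], 1], [[0, 0, -0.03], [0, 0, -0.1], 1], [[0, 0, -0.03], [0, 0, -0.1], 1], [[0, 0, -0.03], [0, 0, -0.1], 1], [[0, 0, -0.03], [0, 0, -0.1], 1]]}}

```text
time: 16.63
ee_pos: [0.5693, 0.0746, 0.3472]
tool_rot: [0.447, 0.895, -0.0, -0.0]
contact_force: [-2.7, -0.2, 4.8]
opening: 0.0141
grip_force: 40.0
```

Request:
{"api": "carry_out", "payload": {"increments": [[[0, 0, -0.03], [0, 0, -0.08], 1], [[0, 0, -0.03], [0, 0, -0.08], 1], [[0, 0, 0], [0, 0, 0], 1], [[0, 0, 0], [0, 0, 0], 1], [[0, 0, 0], [0, 0, 0], 1]]}}

```text
time: 17.05
ee_pos: [0.5692, 0.0745, 0.3467]
tool_rot: [0.515, 0.857, -0.0, -0.0]
contact_force: [-3.5, -0.4, 5.0]
opening: 0.0136
grip_force: 40.0
```

Run:
```python
from h import *
st=r.read_state();print(st["time"],st["ee_pos"],yaw(st),st["torque"],st["contact_force"],"latch~",.331-(yaw(st)-np.pi/2))
```

```text
17.05 [0.56916379 0.07454747 0.34666694] 0.4885344119728707 [-0.03824889  0.4707774  -0.10588608] [-3.50463705 -0.37078298  4.95775322] latch~ 1.4132619148220258
```

Request:
{"api": "carry_out", "payload": {"increments": [[[0, 0, 0], [0, 0, 0], 0.3], [[0, 0, 0], [0, 0, 0], 0.3], [[0, 0, 0], [0, 0, 0], 0.3], [[0, 0, 0], [0, 0, 0], 0.3], [[0, 0, 0], [0, 0, 0], 0.3], [[0, 0, 1], [0, 0, 0], 0.3], [[0, 0, 3], [0, 0, 0], 0.3], [[0, 0, 3], [0, 0, 0], 0.3], [[0, 0, 3], [0, 0, 0], 0.3], [[0, 0, 3], [0, 0, 0], 0.3]]}}

```text
time: 17.88
ee_pos: [0.5692, 0.0745, 0.4782]
tool_rot: [0.515, 0.857, 0.0, 0.0]
contact_force: [-0.0, 0.4, 0.4]
opening: 0.0614
grip_force: 0.0
```

Request:
{"api": "carry_out", "payload": {"increments": [[[0, 0, 0], [0, 0, 0], 0.3], [[0, 0, 0], [0, 0, 0], 0.3], [[0, 0, 0], [0, 0, 0], 0.3]]}}

```text
time: 18.13
ee_pos: [0.569, 0.0745, 0.4759]
tool_rot: [0.515, 0.857, -0.0, -0.0]
contact_force: [-0.3, 0.1, 0.1]
opening: 0.0616
grip_force: 0.0
```

Run:
```python
from h import *
st=r.read_state();print(st["time"],st["ee_pos"],yaw(st),st["contact_force"],st["opening"])
c=cam("wrist",st);im=snap("wrist","w8.png").astype(int);m=((im[:,:,0]>70)&(im[:,:,0]>2.2*im[:,:,1])).astype(np.uint8)
n,l,s,ce=cv2.connectedComponentsWithStats(m)
i=1+s[1:,4].argmax();print(s[i],fit([(c,l==i)],[(.08,.014,.168,.188)],(.570,.0755,[-1.2,-1.,-.7])))
```

```text
18.1333 [0.56901606 0.0745055  0.47591471] 0.4890022195066578 [-0.3360448   0.0661271   0.10247143] 0.06157628921769537
[ 275  159   17   91 1360] (array([ 0.56828328,  0.07494289, -1.0937686 ]), np.float64(0.18121613485851895))
```

View pics/w8.png

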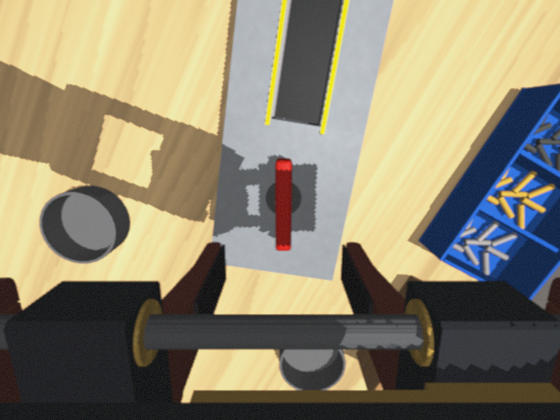

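The bar now lies nearly along the box, with the latch at about 1.42 rad. The flap is shut and the gripper is clear of everything.

```bash
python3 -c "
from station import r
print(r.sign_off())"
```

```text
the job is handed in; nothing more can be done
None
```

I handed the job in at about 18 s of the 67 s allowed. By the last images the red case is inside the green box, the flap has shut behind it, and the T-handle is turned to about 1.42 rad (at least 1.25 needed). Nothing else was touched that I could see, but the sign-off returned no verdict.

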